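# Close the labyrinth of a gearbox breather

## Task

Close the gearbox breather: take the larger cover, the one with three vanes underneath, by its grip rib and lower it, vanes down, onto the bolted-down tray so that its three vanes slide between the tray's four. Keep hold of it until it is down, and leave it centred, square and resting flat on the tray's vanes. Leave the smaller two-vaned cover where it stands.

Things in the scene. Friction and masses are not known exactly. Their poses are not given: they have to be found in the camera images.
- cover_grip (a point): Centre of the grip rib (60 along x, 22 thick in y, 44 high) on top of the larger cover: loose aluminium, 0.45 kg, plate 126 (x) x 84 (y) x 8. Pinch the rib across its thickness. Below the plate hang 3 vanes at x = -38, 0, 38: 6 thick, 76 long (y), 34 deep; it stands on them. This point is 64 above the bench, 22 above the plate's top. z up; a half turn makes no difference. All mm.
- tray: Aluminium tray fixed on a dark steel plate 160 (x) x 110 (y). Origin: centre of the plate's underside, at bench height, z up. 4 upright vanes at x = -57, -19, 19, 57: 6 thick, 90 long (y), tops 56 up, floor 16 up. Cover home: its plate lies on the vane tops, its vanes in the 3 gaps (13 play each way), rib centre 86 straight above this origin, x axes parallel. A half turn makes no difference. All mm.
- small_cover_grip (a point): Centre of the grip rib of the smaller cover, not wanted: loose, same metal and build, but its plate is only 84 x 84 mm, its rib 44 mm long, and it has two vanes (at x = -20, 20 mm) that do not match the tray. This point is 64 mm above the bench. The tray and the two covers trade places from start to start.
Not all that is in view belongs to the job. What is shaped like the tray but pink is not meant.

How it is judged:
On the way:
1. the cover, still held, is lowered until its vanes are well between the tray's vanes (less than 12 mm from home) (z of cover_grip in the frame of tray below 0.098 m and horizontal distance between cover_grip and tray below 0.025 m and contact force between the fingers and cover above 1 N), for 0.05 s.
At the end, for the whole second after the job is handed in: The larger cover rests flat (within 4 degrees) on the tray's vanes with its three vanes in the tray's three gaps: rib centre within 20 mm of straight over the tray's centre, within 4 mm of its home height, turned less than 12 degrees from square, at rest (horizontal distance between cover_grip and tray below 0.02 m and z of cover_grip in the frame of tray between 0.082 and 0.09 m and angle between the x axis of cover_grip and the x axis of tray, either way round below 0.21 rad and angle between cover_grip's own z axis and vertical below 0.07 rad and linear speed of cover below 0.02 m/s); the robot touches nothing.
It fails at once if the smaller cover is pushed or lifted from its place (more than 30 mm) (distance of small_cover_grip from where it was at the start of the episode above 0.03 m).
It also fails if it takes over 38 s, if anything falls off the work surface, if the arm or the gripper's body presses on something with over 40 N, if the wrist force passes 120 N, or if a joint passes its speed limit or range.

## Robot

A 6-joint arm with a two-finger parallel gripper is mounted at the origin on the work surface. World frame = base frame: x ahead of the robot, y to its left, z up, the work surface at z = 0. Lengths are in m, angles in rad, forces in N, time in s.
With the tool pointing down it reaches from about 0.3 to 0.775 m from the base axis. Payload 14.6 kg.
Tool frame: the origin (TCP) lies midway between the tips of the shut fingers; the grasp point (between the pads) lies 19 mm behind it (ctrl.pinch_z is the distance from the TCP to the grasp point, in m); z points along the fingers, y is the line along which they close (so a half turn about z gives the same grasp; the last joint's range is limited). The gripper opens to 94 mm and grips with 3 to 60 N. Pads are 16 mm wide; open, the fingers measure 119 mm over their backs; the gripper's body (75 mm by 177 mm) begins 78 mm behind the grasp point.
Start: joints at [-1.365, 0.3, 1.521, -0, 1.321, -0.067], TCP at [0.148, -0.53, 0.205] pointing down, gripper open.
Joint ranges: [-3.03, 3.03], [-0.79, 2.21], [0.23, 2.52], [-1.04, 4.18], [0, 3.07], [-2.55, 2.55]. Speed limits (rad/s): [2.22, 2.22, 2.57, 3.14, 3.14, 3.14].

## Interface

Orientations are given as [roll, pitch, yaw] about the fixed x, y, z axes, in that order (R = Rz(yaw) Ry(pitch) Rx(roll)).
In Python, from station import ctrl gives the robot as it stands.
- The arm moves only by the tool jog_arm, never from a script. Its argument "motion" is a list of rows, each a list of 7 numbers: the shift along the tool's x, y, z in m, then the turn, a rotation vector about the tool's x, y, z in rad, then the opening, from -1 (shut) to 1 (fully open). In form: [[tx, ty, tz, rx, ry, rz, gripper], ...]. A call has 1 to 5 rows; each row shifts and turns the commanded pose from where the row before left it, along the tool's axes as they then stand; what a row does not reach is not made up. A row lasts 1/10 s, in which the tool goes at most 50 mm and 8.59 degrees, less where a joint would pass 70% of its speed; a pose out of reach is approached as far as the arm can. A call is refused whole if a number of a shift passes 0.05 or a number of a turn 0.15, either way. A call with a gripper value outside its range is refused whole. The fingers move at their own pace and stop on an object; "squeeze" is the grip in N (left out, the last holds). Time passes only in rows, so rows that do not move let the fingers close. It gives the time, the measured TCP pose, the force, the opening and the grip force at its end, in the units of the state.
- ctrl.get_obs(): the state, without advancing time (a new reading comes with each control period).
- ctrl.camera(name): name is "scene" or "side" or "wrist"; returns the picture (384x512x3 uint8, red, green, blue); there is no depth.
- ctrl.camera_model(name): a dict with "intrinsics" (3x3 intrinsics, pixels), "rvec" (rotation vector, rad) and "tvec" (3), from world to camera coordinates, as OpenCV has them. Camera axes: x right, y down, z forward; pixel columns grow to the right and rows downward; lengths in m; the calibration is good to about 2 mm. A picture is of the moment at which its call begins: read the wrist's pose just before it. camera_model takes no time and is no camera call; for the wrist camera it gives the pose at the moment of the call.
- ctrl.hand_in(): hands the job in; it is judged then, once.
The state is a dict: "time_s": time; "qpos": joint angles; "joint_vel": joint speeds; "tau": joint torques, N m; "ee_pos": TCP position; "eef_rot": TCP orientation; "force": force on the tool from outside, world axes, zero at the start; "moment": the same for the moment, N m; "grip_width": finger opening in m; "grip_force": force on a finger pad.
Only numpy, scipy, OpenCV 4.12 (cv2) and the standard library are available. Lean on these libraries where they do the work, as an engineer would, in place of code of your own. Each camera call takes 0.05 s, during which the arm holds its last target. There are 200 camera calls.

## Working session

There is one attempt and no reset: what is moved stays moved. The work goes in short steps, Python scripts to look and compute and a tool call to move; the robot and the scene stay as the last step left them, time stands still between calls to the robot, and variables do not carry over. Pictures are saved under pics/ and viewed, at most 10 in all, crops included, and the job is handed in when it is done.

Besides the shell and the picture viewer there is one more tool, called after "Emit:" as name([rows], argument=value, ...), one row to a line, values as JSON. jog_arm: Moves the arm, as the interface text tells. Its arguments: {"type":"object","properties":{"motion":{"type":"array"},"squeeze":{"type":"number"}},"required":["motion"]}

```bash
mkdir -p pics; python3 - <<'E'
from station import ctrl
import cv2
for n in("scene","side"):
    cv2.imwrite(f"pics/{n}0.png",cv2.cvtColor(ctrl.camera(n),cv2.COLOR_RGB2BGR))
    m=ctrl.camera_model(n);print(n,m)
o=ctrl.get_obs();print(o["ee_pos"],o["eef_rot"],o["time_s"])
E
```

```text
scene {'intrinsics': array([[413.12422118,   0.        , 261.35151207],
       [  0.        , 413.12422118, 187.39724344],
       [  0.        ,   0.        ,   1.        ]]), 'rvec': array([ 2.1112411 ,  1.57162123, -0.46600265]), 'tvec': array([-0.02547808, -0.34373731,  1.43000945])}
side {'intrinsics': array([[471.28624939,   0.        , 259.2319456 ],
       [  0.        , 471.28624939, 188.1706027 ],
       [  0.        ,   0.        ,   1.        ]]), 'rvec': array([ 2.11582803, -0.47892356,  0.27921844]), 'tvec': array([-0.48614027,  0.10717317,  1.50296609])}
[ 0.14813003 -0.52942439  0.20494609] [-3.14056423e+00 -4.33505984e-05  2.72802882e-01] 0.1
```

View pics/scene0.png

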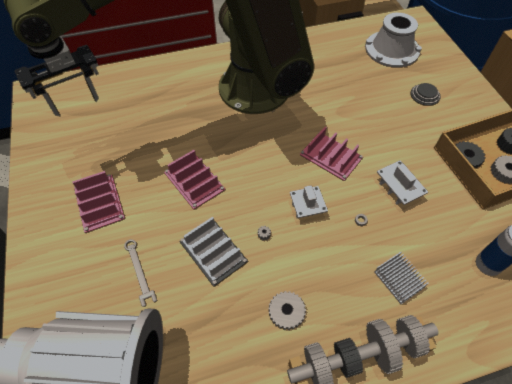

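View pics/side0.png

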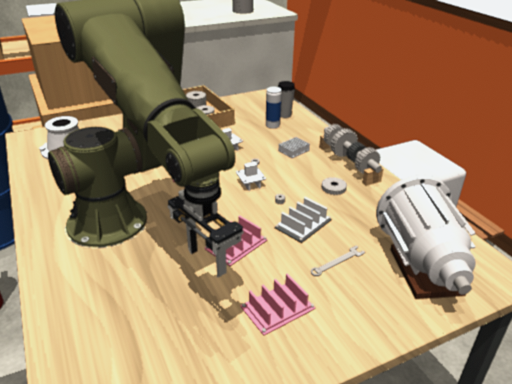

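Candidates: covers are large (402,184) and small (309,203). Trays are grey (213,250) and pink decoys at (98,200), (194,180) and (332,155). The finned grey block at (401,278) is also a distractor. I choose the cover at (402,184) and the grey tray at (213,250), and check both in a crop.

```bash
cat > h.py <<'E'
from station import ctrl
import cv2, numpy as np
def cast(n,px,z,m=None):
    m=m or ctrl.camera_model(n); R=cv2.Rodrigues(m["rvec"])[0]; t=m["tvec"]
    K=m["intrinsics"]; px=np.atleast_2d(px).astype(float)
    d=(R.T@np.linalg.inv(K)@np.c_[px,np.ones(len(px))].T).T; c=-R.T@t
    return c+d*((z-c[2])/d[:,2])[:,None]
def proj(n,P,m=None):
    m=m or ctrl.camera_model(n)
    return cv2.projectPoints(np.atleast_2d(P).astype(float),m["rvec"],m["tvec"],m["intrinsics"],None)[0][:,0]
E
python3 - <<'E'
from h import *
im=cv2.imread("pics/scene0.png")
a=[cv2.resize(im[y-40:y+40,x-40:x+40],(390,390),interpolation=2) for x,y in((402,184),(213,250))]
cv2.imwrite("pics/crop.png",np.hstack(a))
hsv=cv2.cvtColor(im,cv2.COLOR_BGR2HSV)
g=(hsv[...,1]<60).astype('uint8')
n,l,s,c=cv2.connectedComponentsWithStats(g)
for i in range(1,n):
    if 200<s[i,4]<6000 and s[i,1]>120:
        r=cv2.minAreaRect(np.argwhere(l==i)[:,::-1].astype('float32'))
        b=cast("scene",cv2.boxPoints(r),.042); print(c[i].round(),s[i,4],b[:,:2].round(3).tolist(),b[:,:2].mean(0).round(3))
E
```

```text
[506. 141.] 254 [[0.426, 0.663], [0.438, 0.702], [0.519, 0.644], [0.508, 0.607]] [0.473 0.654]
[471. 153.] 414 [[0.446, 0.501], [0.421, 0.561], [0.518, 0.565], [0.541, 0.508]] [0.482 0.534]
[503. 169.] 444 [[0.516, 0.581], [0.532, 0.635], [0.612, 0.579], [0.596, 0.527]] [0.564 0.581]
[401. 182.] 1213 [[0.475, 0.216], [0.43, 0.319], [0.573, 0.337], [0.611, 0.24]] [0.522 0.278]
[308. 201.] 862 [[0.463, -0.036], [0.455, 0.056], [0.551, 0.047], [0.557, -0.041]] [0.507 0.006]
[213. 251.] 2404 [[0.52, -0.355], [0.47, -0.252], [0.627, -0.197], [0.669, -0.295]] [ 0.571 -0.275]
[506. 241.] 311 [[0.72, 0.46], [0.73, 0.495], [0.804, 0.443], [0.794, 0.409]] [0.762 0.452]
[140. 274.] 505 [[0.489, -0.502], [0.484, -0.463], [0.663, -0.431], [0.667, -0.467]] [ 0.576 -0.466]
[400. 278.] 1402 [[0.741, 0.091], [0.707, 0.181], [0.81, 0.205], [0.84, 0.118]] [0.775 0.149]
[287. 310.] 1067 [[0.718, -0.171], [0.743, -0.088], [0.824, -0.118], [0.801, -0.197]] [ 0.771 -0.143]
[367. 351.] 4610 [[0.857, -0.187], [0.852, 0.181], [0.967, 0.16], [0.964, -0.185]] [ 0.91  -0.008]
[495. 378.] 421 [[1.002, 0.187], [1.031, 0.283], [1.058, 0.264], [1.03, 0.17]] [1.03  0.226]
```

View pics/crop.png

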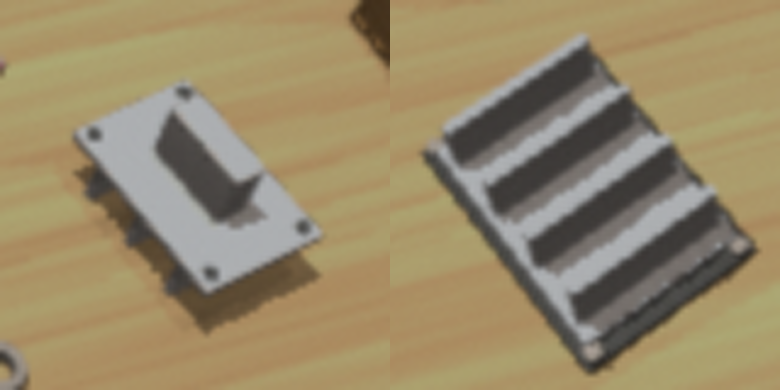

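The left crop shows the rib cover with three vanes visible, plate corners at crop (75,132), (183,83), (322,236), (207,292). The right crop shows the grey four-vaned tray, with outer vane tops running (447,133)–(588,40) and (575,292)–(712,190). Both choices hold.

```bash
python3 - <<'E'
from h import *
c=np.array([(75,132),(183,83),(322,236),(207,292)])/4.875+[362,144]
P=cast("scene",c,.042)[:,:2];print(P.round(3),P.mean(0))
v=P[2]+P[3]-P[0]-P[1];print(np.arctan2(v[1],v[0]),np.linalg.norm(v)/2)
t=(np.array([(447,133),(588,40),(712,190),(575,292)])-[390,0])/4.875+[173,210]
T=cast("scene",t,.056)[:,:2];print(T.round(3),T.mean(0))
v=T[2]+T[3]-T[0]-T[1];print(np.arctan2(v[1],v[0]),np.linalg.norm(v)/2)
m=ctrl.camera_model("wrist");R=cv2.Rodrigues(m["rvec"])[0];print(-R.T@m["tvec"],R[2],m["intrinsics"][0,0])
E
```

```text
[[0.469 0.233]
 [0.455 0.311]
 [0.576 0.336]
 [0.591 0.256]] [0.52273643 0.28391253]
0.1956945902916931 0.12372022533585136
[[ 0.527 -0.336]
 [ 0.494 -0.253]
 [ 0.598 -0.212]
 [ 0.632 -0.292]] [ 0.56260367 -0.27321548]
0.3875232476708703 0.11283611257854419
[ 0.22187581 -0.50786751  0.38350537] [-0.25398922 -0.07030366 -0.96464857] 300.7564216556288
```

Emit:
jog_arm([
  [0.039,-0.013,0,0,0,0,1],
  [0.039,-0.013,0,0,0,0,1],
  [0.039,-0.013,0,0,0,0,1],
  [0.039,-0.013,0,0,0,0,1],
  [0.039,-0.013,0,0,0,0,1],
])

```text
time_s: 0.6
ee_pos: [0.3196, -0.4133, 0.2053]
eef_rot: [-3.141, 0.0, 0.273]
force: [0.5, 0.4, 0.1]
grip_width: 0.094
grip_force: 0.0
```

Emit:
jog_arm([
  [0.039,-0.013,0,0,0,0,1],
  [0.039,-0.013,0,0,0,0,1],
  [0.039,-0.013,0,0,0,0,1],
  [0.039,-0.013,0,0,0,0,1],
  [0,0,0,0,0,0,1],
])

```text
time_s: 1.1
ee_pos: [0.4574, -0.3197, 0.2049]
eef_rot: [-3.141, -0.0, 0.277]
force: [-0.4, -0.3, -0.4]
grip_width: 0.0941
grip_force: 0.0
```

```bash
python3 - <<'E'
from h import *
import json
m=ctrl.camera_model("wrist")
cv2.imwrite("pics/w1.png",cv2.cvtColor(ctrl.camera("wrist"),cv2.COLOR_RGB2BGR))
np.savez("w1.npz",**m)
o=ctrl.get_obs();print(o["ee_pos"],o["eef_rot"],o["time_s"])
E
```

```text
[ 0.45580657 -0.32102135  0.20486702] [-3.14074628e+00  5.35542687e-04  2.75888610e-01] 1.15
```

View pics/w1.png

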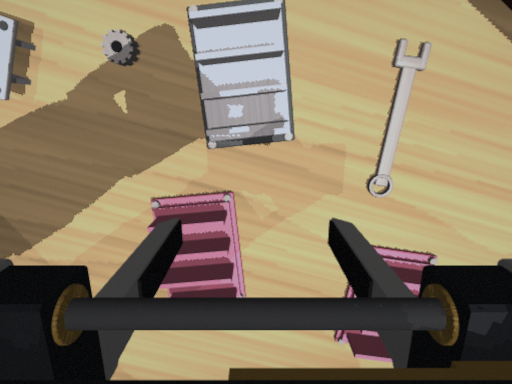

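Wrist view: grey tray with plate corners about (210,147), (293,139), (284,0), (190,10), nearly fully in frame; pink decoys are below it. I measure the outline.

```bash
python3 - <<'E'
from h import *
m=dict(np.load("w1.npz"))
im=cv2.imread("pics/w1.png")
c=[(210,147),(293,139),(284,0),(190,10)]
for z in(.006,.012):
    P=cast("wrist",c,z,m)[:,:2]; u=P[2]+P[3]-P[0]-P[1];w=P[1]+P[2]-P[0]-P[3]
    print(P.mean(0),np.arctan2(u[1],u[0]),np.linalg.norm(u)/2,np.linalg.norm(w)/2)
C=np.array([.5626,-.2732])
for a in (.388,):
  R=np.array([[np.cos(a),-np.sin(a)],[np.sin(a),np.cos(a)]])
  pts=[np.r_[C+R@[x,y],.056] for x in(-57,-19,19,57) for y in(-45,45) for x,y in [(x/1e3,y/1e3)]]
  q=proj("wrist",pts,m);print(q.round())
  for p in q: cv2.circle(im,tuple(int(round(v)) for v in p),2,(0,0,255),-1)
cv2.imwrite("pics/w1c.png",cv2.resize(im[0:170,160:330],(680,600) if 0 else (600,600),interpolation=2))
E
```

```text
[ 0.56022339 -0.27656762] 0.37932864107568215 0.15366781802247753 0.10471119866030895
[ 0.5597597  -0.27690547] 0.37932864107568226 0.15122507216532155 0.10304668067588693
[[289. 122.]
 [197.  75.]
 [286.  84.]
 [197.  75.]
 [283.  44.]
 [197.  75.]
 [279.   1.]
 [197.  75.]]
```

View pics/w1c.png

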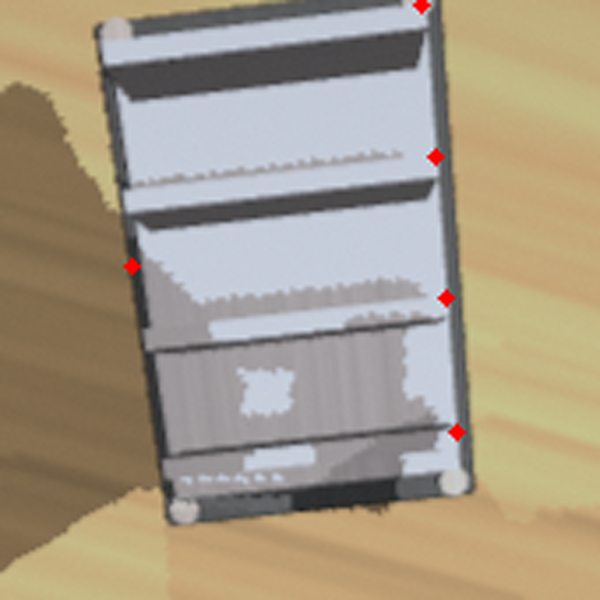

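Emit:
jog_arm([
  [0.0155,-0.043,0,0,0,0,1],
  [0.0155,-0.043,0,0,0,0,1],
  [0.0155,-0.043,0,0,0,0,1],
  [0.0155,-0.043,0,0,0,0,1],
  [0.0155,-0.043,0,0,0,0,1],
])

```text
time_s: 1.65
ee_pos: [0.4706, -0.0937, 0.2054]
eef_rot: [3.142, 0.0, 0.271]
force: [0.0, -0.1, -0.0]
grip_width: 0.0937
grip_force: 0.0
```

Emit:
jog_arm([
  [0.0155,-0.043,0,0,0,0,1],
  [0.0155,-0.043,0,0,0,0,1],
  [0.0155,-0.043,0,0,0,0,1],
  [0.0155,-0.043,0,0,0,0,1],
  [0.0155,-0.043,0,0,0,0,1],
])

```text
time_s: 2.15
ee_pos: [0.4878, 0.1342, 0.2055]
eef_rot: [3.141, -0.0, 0.272]
force: [1.4, 0.0, -0.0]
grip_width: 0.0939
grip_force: 0.0
```

Emit:
jog_arm([
  [0.0155,-0.043,0,0,0,0,1],
  [0.0155,-0.043,0,0,0,0,1],
  [0.0155,-0.043,0,0,0,0,1],
  [0,0,0,0,0,0.08,1],
  [0,0,0,0,0,0,1],
])

```text
time_s: 2.65
ee_pos: [0.4981, 0.2699, 0.2049]
eef_rot: [3.141, 0.001, 0.192]
force: [-0.1, -0.8, -0.1]
grip_width: 0.0942
grip_force: 0.0
```

```bash
python3 - <<'E'
from h import *
m=ctrl.camera_model("wrist")
im=cv2.cvtColor(ctrl.camera("wrist"),cv2.COLOR_RGB2BGR)
cv2.imwrite("pics/w2.png",im)
np.savez("w2.npz",**m)
o=ctrl.get_obs();print(o["ee_pos"],o["eef_rot"],o["time_s"])
E
```

```text
[0.49819351 0.26928544 0.20512514] [3.14121917e+00 6.81574275e-04 1.93654097e-01] 2.7
```

View pics/w2.png

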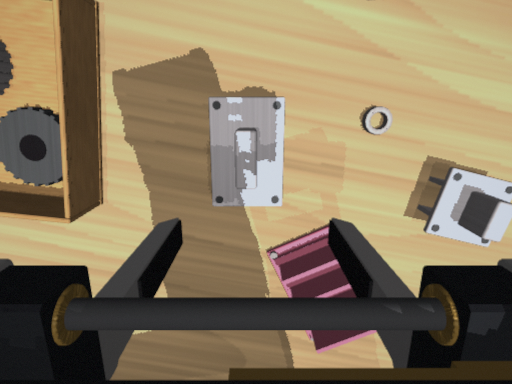

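The cover lies squarely in view: plate corners (210,97), (284,98), (282,206), (212,206), rib top about (236..257, 129..). A pink decoy is below at (315,290), under the fingers but lower than their path.

```bash
python3 - <<'E'
from h import *
m=dict(np.load("w2.npz"))
P=cast("wrist",[(212,206),(282,206),(284,98),(210,97)],.042,m)[:,:2]; u=P[2]+P[3]-P[0]-P[1];w=P[1]+P[2]-P[0]-P[3]
C=P.mean(0);print(C,np.arctan2(u[1],u[0]),np.linalg.norm(u)/2,np.linalg.norm(w)/2)
print(cast("wrist",[(246,129.5)],.086,m))
o=ctrl.get_obs();a=o["eef_rot"][2];d=C-o["ee_pos"][:2]
print(d@[np.cos(a),np.sin(a)],d@[np.sin(a),-np.cos(a)])
E
```

```text
[0.52094756 0.28445268] 0.1849883600241873 0.12396449968165263 0.08197258056920559
[[0.55134942 0.29005457 0.086     ]]
0.02524759895179856 -0.010504802313237478
```

Emit:
jog_arm([
  [0.025,-0.0105,0.02,0,0,0.006,1],
  [0,0,0.04,0,0,0,1],
  [0,0,0.04,0,0,0,1],
  [0,0,0.034,0,0,0,1],
  [0,0,0.02,0,0,0,1],
], squeeze=40)

```text
time_s: 3.2
ee_pos: [0.52, 0.2831, 0.0488]
eef_rot: [3.141, 0.003, 0.187]
force: [-0.1, 0.8, 0.8]
grip_width: 0.094
grip_force: 0.0
```

Emit:
jog_arm([
  [0,0,0,0,0,0,-1],
  [0,0,0,0,0,0,-1],
  [0,0,0,0,0,0,-1],
  [0,0,0,0,0,0,-1],
  [0,0,0,0,0,0,-1],
], squeeze=40)

```text
time_s: 3.7
ee_pos: [0.521, 0.2854, 0.0524]
eef_rot: [-3.141, -0.001, 0.187]
force: [0.7, -0.2, -0.8]
grip_width: 0.0574
grip_force: 0.0
```

Emit:
jog_arm([
  [0,0,0,0,0,0,-1],
  [0,0,0,0,0,0,-1],
  [0,0,0,0,0,0,-1],
  [0,0,0,0,0,0,-1],
  [0,0,0,0,0,0,-1],
])

```text
time_s: 4.2
ee_pos: [0.5207, 0.2852, 0.0514]
eef_rot: [3.141, 0.0, 0.187]
force: [0.6, -0.3, -0.4]
grip_width: 0.0217
grip_force: 40.0
```

Emit:
jog_arm([
  [0,0,0,0,0,0,-1],
  [0,0,0,0,0,0,-1],
  [0,0,-0.01,0,0,0,-1],
  [0,0,-0.03,0,0,0,-1],
  [0,0,-0.03,0,0,0,-1],
])

```text
time_s: 4.7
ee_pos: [0.5201, 0.2852, 0.1221]
eef_rot: [3.141, 0.002, 0.187]
force: [0.8, 0.3, -4.0]
grip_width: 0.022
grip_force: 40.0
```

Emit:
jog_arm([
  [0,0,-0.04,0,0,0,-1],
  [0,0,-0.04,0,0,0,-1],
  [-0.0045,0.035,-0.01,0,0,0,-1],
  [-0.0045,0.04,0,0,0,0,-1],
  [-0.0045,0.04,0,0,0,0,-1],
])

```text
time_s: 5.2
ee_pos: [0.5283, 0.1687, 0.2121]
eef_rot: [-3.141, -0.0, 0.188]
force: [0.3, 0.5, -4.6]
grip_width: 0.0218
grip_force: 40.0
```

Emit:
jog_arm([
  [-0.0045,0.04,0,0,0,0,-1],
  [-0.0045,0.04,0,0,0,0,-1],
  [-0.0045,0.04,0,0,0,0,-1],
  [-0.0045,0.04,0,0,0,0,-1],
  [-0.0045,0.04,0,0,0,0,-1],
])

```text
time_s: 5.7
ee_pos: [0.5434, -0.0324, 0.2119]
eef_rot: [-3.141, 0.0, 0.187]
force: [1.2, 0.6, -4.9]
grip_width: 0.0219
grip_force: 40.0
```

Emit:
jog_arm([
  [-0.0045,0.04,0,0,0,0,-1],
  [-0.0045,0.04,0,0,0,0,-1],
  [-0.0045,0.04,0,0,0,0,-1],
  [-0.0045,0.04,0,0,0,0,-1],
  [-0.0045,0.03,0,0,0,0,-1],
])

```text
time_s: 6.2
ee_pos: [0.5566, -0.2239, 0.2116]
eef_rot: [-3.141, 0.0, 0.186]
force: [0.3, -0.4, -3.6]
grip_width: 0.0219
grip_force: 40.0
```

Emit:
jog_arm([
  [0,0,0,0,0,-0.1,-1],
  [0,0,0,0,0,-0.1,-1],
  [0,0,0,0,0,0,-1],
  [0,0,0,0,0,0,-1],
])

```text
time_s: 6.6
ee_pos: [0.5569, -0.2215, 0.2116]
eef_rot: [-3.141, 0.0, 0.384]
force: [0.7, 1.0, -4.5]
grip_width: 0.0219
grip_force: 40.0
```

Emit:
jog_arm([
  [-0.0085,0.025,0,0,0,0,-1],
  [-0.0085,0.0255,0,0,0,0,-1],
  [0,0,0.04,0,0,0,-1],
  [0,0,0.04,0,0,0,-1],
  [0,0,0,0,0,0,-1],
])

```text
time_s: 7.1
ee_pos: [0.5579, -0.2735, 0.1262]
eef_rot: [-3.134, 0.006, 0.385]
force: [0.1, 0.2, -4.8]
grip_width: 0.0213
grip_force: 40.0
```

```bash
python3 - <<'E'
from h import *
L=[]
for n in("side","scene"):
    m=ctrl.camera_model(n)
    im=cv2.cvtColor(ctrl.camera(n),cv2.COLOR_RGB2BGR)
    u,v=proj(n,[[.56,-.275,.09]])[0].astype(int)
    L.append(cv2.resize(im[v-50:v+50,u-50:u+50],(400,400),interpolation=2))
cv2.imwrite("pics/s2.png",np.hstack(L))
o=ctrl.get_obs();print(o["ee_pos"],o["eef_rot"],o["time_s"])
E
```

```text
[ 0.56055631 -0.2748019   0.13253564] [-3.14154370e+00 -2.48644004e-06  3.85830043e-01] 7.2
```

View pics/s2.png

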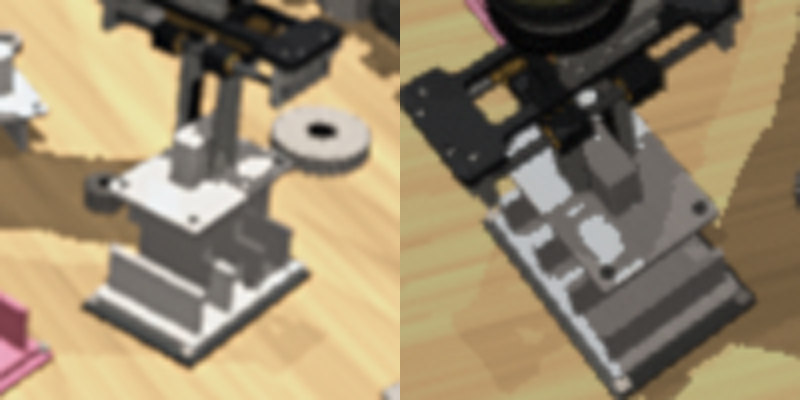

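The crops show the cover above the tray, square to it. I check the offsets numerically with plate corners (713,210), (608,284) and tray plate corners (754,298), (620,396), (487,222) in the right crop.

```bash
python3 - <<'E'
from h import *
def f(n,q,z,ox):
    u,v=proj(n,[[.56,-.275,.09]])[0].astype(int)
    return cast(n,(np.array(q)-[ox,0])/4+[u-50,v-50],z)[:,:2].round(4)
def loc(p,c=np.array([.560,-.275]),a=.385):
    d=p-c; return np.c_[d@[np.cos(a),np.sin(a)],d@[-np.sin(a),np.cos(a)]].round(4)*1000
zt=.1325+.0126-.022
print("cover scene",loc(f("scene",[(718,210),(608,288)],zt,400)))
print("tray scene",loc(f("scene",[(754,298),(620,396),(487,222)],.006,400)))
print("cover side",loc(f("side",[(108,185),(195,232),(292,158)],zt,0)))
print("tray side",loc(f("side",[(83,308),(188,365),(310,272)],.006,0)))
E
```

```text
cover scene [[ 62.9  42.7]
 [ 63.1 -36.5]]
tray scene [[ 78.6  54.1]
 [ 78.2 -51.7]
 [-75.4 -51.3]]
cover side [[-69.   37.8]
 [-71.9 -46.6]
 [ 56.4 -42.1]]
tray side [[-79.5  48.3]
 [-77.9 -54.6]
 [ 81.8 -55.7]]
```

Emit:
jog_arm([
  [0.003,0,0.01,0,0,0,-1],
  [0,0,0.012,0,0,0,-1],
  [0,0,0.012,0,0,0,-1],
  [0,0,0,0,0,0,-1],
])

```text
time_s: 7.6
ee_pos: [0.5622, -0.2733, 0.0954]
eef_rot: [-3.139, 0.002, 0.387]
force: [-0.9, -0.2, -4.3]
grip_width: 0.0218
grip_force: 40.0
```

Vanes are in the gaps without contact (tip 12 mm below the tray tops, force unchanged). Lower on.

Emit:
jog_arm([
  [0,0,0.01,0,0,0,-1],
  [0,0,0.008,0,0,0,-1],
  [0,0,0.002,0,0,0,-1],
  [0,0,0,0,0,0,-1],
])

```text
time_s: 8.0
ee_pos: [0.5629, -0.2738, 0.077]
eef_rot: [-3.141, 0.0, 0.387]
force: [0.8, -0.2, -3.4]
grip_width: 0.0218
grip_force: 40.0
```

Emit:
jog_arm([
  [0,0,0.001,0,0,0,-1],
  [0,0,0.001,0,0,0,-1],
  [0,0,0,0,0,0,-1],
  [0,0,0,0,0,0,-1],
])

```text
time_s: 8.4
ee_pos: [0.5631, -0.2739, 0.0756]
eef_rot: [3.141, -0.0, 0.387]
force: [1.0, -0.1, -4.8]
grip_width: 0.0217
grip_force: 40.0
```

Emit:
jog_arm([
  [0,0,0.001,0,0,0,-1],
  [0,0,0.001,0,0,0,-1],
  [0,0,0,0,0,0,-1],
  [0,0,0,0,0,0,-1],
])

```text
time_s: 8.8
ee_pos: [0.563, -0.2738, 0.0734]
eef_rot: [-3.142, -0.0, 0.387]
force: [-0.4, -0.2, -4.5]
grip_width: 0.0218
grip_force: 40.0
```

Emit:
jog_arm([
  [0,0,0.0005,0,0,0,-1],
  [0,0,0,0,0,0,-1],
  [0,0,0,0,0,0,-1],
])

```text
time_s: 9.1
ee_pos: [0.5631, -0.2738, 0.0734]
eef_rot: [3.141, -0.0, 0.387]
force: [-3.3, 2.4, 4.5]
grip_width: 0.0219
grip_force: 40.0
```

Seated, with the force flipped upward at exactly the expected height. Release and lift clear.

Emit:
jog_arm([
  [0,0,0,0,0,0,1],
  [0,0,0,0,0,0,1],
  [0,0,0,0,0,0,1],
  [0,0,0,0,0,0,1],
  [0,0,0,0,0,0,1],
])

```text
time_s: 9.6
ee_pos: [0.5631, -0.2738, 0.0729]
eef_rot: [3.142, -0.0, 0.387]
force: [0.5, 0.9, 0.3]
grip_width: 0.0582
grip_force: 0.0
```

Emit:
jog_arm([
  [0,0,-0.03,0,0,0,1],
  [0,0,-0.04,0,0,0,1],
  [0,0,-0.04,0,0,0,1],
  [-0.04,0,-0.02,0,0,0,1],
  [-0.04,0,0,0,0,0,1],
])

```text
time_s: 10.1
ee_pos: [0.4892, -0.3045, 0.206]
eef_rot: [3.137, -0.003, 0.388]
force: [-0.0, -0.4, -0.2]
grip_width: 0.093
grip_force: 0.0
```

```bash
python3 - <<'E'
from h import *
L=[]
for n in("side","scene"):
    im=cv2.cvtColor(ctrl.camera(n),cv2.COLOR_RGB2BGR)
    u,v=proj(n,[[.56,-.275,.06]])[0].astype(int)
    L.append(cv2.resize(im[v-50:v+50,u-50:u+50],(400,400),interpolation=2))
cv2.imwrite("pics/s3.png",np.hstack(L))
o=ctrl.get_obs();print(o["ee_pos"],o["time_s"])
E
```

```text
[ 0.4863026  -0.30554437  0.204011  ] 10.2
```

View pics/s3.png

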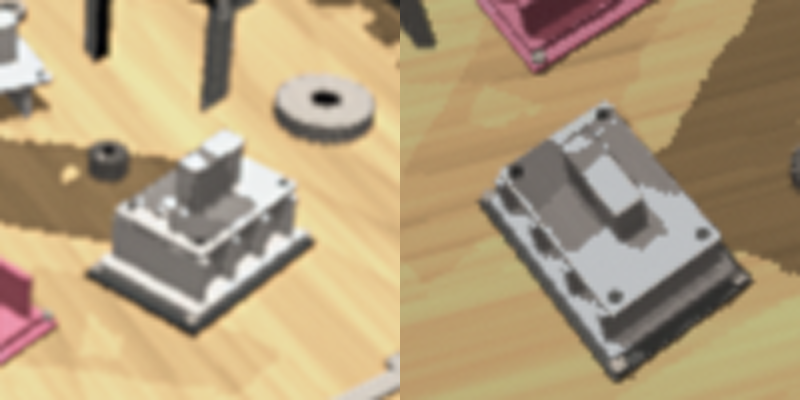

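The cover rests flat and square on the tray: plate corners (497,172), (606,103), (720,240), (610,312) in the right crop. I check its centre, then hand in if it is good.

```bash
python3 - <<'E'
from h import *
u,v=proj("scene",[[.56,-.275,.06]])[0].astype(int)
P=cast("scene",(np.array([(497,172),(606,103),(720,240),(610,312)])-[400,0])/4+[u-50,v-50],.064)[:,:2]
w=P[2]+P[3]-P[0]-P[1];c=P.mean(0);e=np.linalg.norm(c-[.56,-.275]);print(c,np.arctan2(w[1],w[0]),e)
if e<.012: print(ctrl.hand_in())
E
```

```text
[ 0.56397712 -0.27302967] 0.38887879669220815 0.004438436108382404
the job is handed in; nothing more can be done
None
```

The larger cover sits flat on the grey tray with its three vanes in the gaps, about 4 mm off centre and square to within a degree by my camera measurement. The smaller cover was not touched, and the job was handed in at about 10 s.

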